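Index the locking carousel one hole on

ROBOT

A 6-joint arm with a two-finger parallel gripper is mounted at the origin on a cart in front of the work surface, level with it; the furniture and walls round the work are solid. World frame = base frame: x ahead of the robot, y to its left, z up, the work surface at z = 0. Lengths are in m, angles in rad, forces in N, time in s.
With the tool pointing down it reaches from about 0.375 to 0.825 m from the base axis. Payload 5.5 kg.
Tool frame: the origin (TCP) lies midway between the tips of the shut fingers; the grasp point (between the pads) lies arm.grip_point_offset behind it (arm.grip_point_offset is the distance from the TCP to the grasp point, in m); z points along the fingers, y is the line along which they close (so a half turn about z gives the same grasp; the last joint's range is limited). The gripper opens to 85 mm and grips with 20 to 120 N. Pads are 22 mm wide; open, the fingers measure 114 mm over their backs; the gripper's body (76 mm by 85 mm) begins 54 mm behind the grasp point. The pads swing forward as they close: fully open they stand 13 mm farther back than shut.
Start: joints at [1.333, 0.314, -0.047, 1.21, 0, 1.571], TCP at [0.141, 0.583, 0.2] pointing down, gripper open.
Joint ranges: [-2.67, 2.67], [-0.69, 1.73], [-1.03, 1.25], [-2.08, 2.16], [-1.42, 1.45], [-3.14, 3.14]. Speed limits (rad/s): [2.39, 2.39, 3.01, 3.14, 3.14, 3.14].

INTERFACE

Orientations are given as a rotation vector (axis times angle).
In Python, from station import arm, eyes gives the robot as it stands. The module is installed in compiled form; this text tells all that it offers.
- The arm moves only by the shell command python3 -m jog 'ROWS'. ROWS is a JSON object of lists of equal length, an entry for each row: "delta_pos": the shift along the world's x, y, z in mm, a list of three; "twist": the turn, a rotation vector about the world's x, y, z in rad, a list of three; "grip": the finger opening in mm, from 0 to 85.4. A call has 1 to 20 rows; each row is the pose to reach, as a shift and turn from the pose commanded when the call began; what a row does not reach only later rows make up. A row lasts 1/12 s, in which the tool goes at most 41.7 mm and 7.16 degrees, less where a joint would pass 70% of its speed; a pose out of reach is approached as far as the arm can. A call with a gripper value outside its range is refused whole. The fingers move at their own pace and stop on an object; the grip force is fixed at half the most. Time passes only in rows, so rows that repeat a pose let the fingers close. It gives the time, the measured TCP pose, the force, the opening and the grip force at its end, in the units of the state.
- arm.get_obs(): the state, without advancing time (a new reading comes with each control period).
- eyes.snapshot(name): name is "scene" or "top" or "wrist"; returns the picture (480x640x3 uint8, red, green, blue); there is no depth.
- eyes.calibration(name): a dict with "K" (3x3 intrinsics, pixels), "world_to_cam" (4x4, takes a point from world to camera coordinates). Camera axes: x right, y down, z forward; pixel columns grow to the right and rows downward; lengths in m; the calibration is good to about 2 mm. A picture is of the moment at which its call begins: read the wrist's pose just before it. calibration takes no time and is no camera call; for the wrist camera it gives the pose at the moment of the call.
- arm.sign_off(): hands the job in; it is judged then, once.
The state is a dict: "time": time; "joints": joint angles; "qd": joint speeds; "joint_torque": joint torques, N m; "tcp_pos": TCP position; "orientation": TCP orientation; "wrist_force": force on the tool from outside, world axes, zero at the start; "torque": the same for the moment, N m; "gripper_width": finger opening in m; "gripper_force": force on a finger pad.
Only numpy, scipy, OpenCV 4.12 (cv2) and the standard library are available. Lean on these libraries where they do the work, as an engineer would, in place of code of your own. Each camera call takes 0.05 s, during which the arm holds its last target. There are 200 camera calls.

TASK

Bring the tea canister round on the locking carousel by one hole, anticlockwise seen from above: pull the sprung plunger up clear of its hole, turn the platter, and let the plunger drop fully home in the next hole, which must be found by feel because the holes are hidden and their spacing is only roughly known. Be gentle: do not force the pin against the hole ring, keep the canister standing in its spot on the platter, and leave the mug, drinking glass and teaspoon where they stand.

Things in the scene. Friction and masses are not known exactly. Their poses are not given: they have to be found in the camera images.
- carousel: Fixed stand of a locking carousel on a wooden board laid over the sink (board top 24 mm above the worktop). Steel foot 140 mm across, dark hole ring 197 mm across, flat top 42 mm above the board; over it a round wooden platter, 220 mm across, 10 mm thick, top 56 mm above the board, hides the holes. Origin on the turning axis at board level, z up. Place and yaw vary.
- platter (a joint): Turn of the platter, rad: 0 at the start, growing anticlockwise seen from above. Locked, with 0.03 of play, while the pin is in a hole. Starting hole at 0; the next hole anticlockwise is adjustable, somewhere from 0.63 to 1.07; one near -0.8 is not wanted. Turning takes about 1.5 N at the knob, 2 N more while the pin rides on the ring; it stays where it is left.
- plunger (a joint): Lift of the sprung plunger, m: 0 = home in a hole, about 0.008 = its pin rests on the ring between holes, clear of a hole above 0.009, 0.016 = upper stop. A spring pulls it down (5.5 N at 0, 7.5 N at 0.010); let go, it drops by itself. Its pin is 10 mm thick with a flat end, the holes 14 mm wide and 8 mm deep; ring and pin bear at most 30 N on each other.
- knob (a point): Middle of the plunger's upright round steel knob (26 mm across, 26 mm high, 32 mm flange from 6 to 13 mm above this point). 108 mm above the worktop (84 above the board) when home; 85 mm from the carousel's axis, towards the stand's -x when the platter is at 0; it goes round with the platter. Under it a 22 mm sleeve, fixed to the platter, ends 14 mm below this point.
- tea_middle (a point): Middle (half-way up) of the white lidded tea canister, 70 mm across and 105 mm high, that stands loose on the platter opposite the knob, its centre about 50 mm from the axis. It is carried round and should stay standing in its spot on the platter.
- mug: Green mug, 96 mm high, loose on the worktop left of the sink (a cooker hood overhangs the hob and this spot from x = 0.51 m on, left of y = 0.16 m, 0.67 m up); origin under its centre. Leave alone.
- glass: Clear glass, 79 mm across, 90 mm high, loose on the worktop in front of the sink, right of the board; origin under its centre. Leave alone.
- teaspoon: Steel teaspoon, 130 mm long, lying loose on the over-sink board behind the carousel; origin under its middle. Leave alone.

How it is judged:
On the way, in this order (a step that is already met when the one before it is completed fails the run):
1. the plunger is pulled up clear of its hole with the platter still at the start (value of joint plunger above 0.0085 m and value of joint platter between -0.1 and 0.1 rad), for 0.05 s.
2. the platter is turned anticlockwise with the plunger out of the holes (value of joint plunger above 0.006 m and value of joint platter above 0.25 rad), for 0.1 s.
At the end, for the whole second after the job is handed in: The plunger is home (lift under 2 mm) in the next hole anticlockwise (platter between 0.57 and 1.13 rad), the platter at rest, and the tea canister stands upright (within 0.1 rad) on the platter, opposite the knob (centres more than 115 mm apart) (value of joint plunger below 0.002 m and value of joint platter between 0.57 and 1.13 rad and velocity of joint platter between -0.02 and 0.02 rad/s and angle between tea_middle's own z axis and vertical below 0.1 rad and height (world z) of tea_middle above 0.124 m and horizontal distance between tea_middle and knob above 0.115 m); the robot touches nothing.
It fails at once if the pin is forced against the hole ring (more than 30 N) (contact force between pin_nose and anything else above 30 N).
It fails at once if the tea canister tips (angle between tea_middle's own z axis and vertical above 0.3 rad).
It fails at once if the mug, glass or teaspoon is shifted (more than 20 mm) (distance of any of mug, glass, teaspoon from where it was at the start of the episode above 0.02 m).
It also fails if it takes over 61 s, if anything falls off the work surface, if the arm or the gripper's body presses on something with over 40 N, if the wrist force passes 120 N, or if a joint passes its speed limit or range.

## Working session

There is one attempt and no reset: what is moved stays moved. The work goes in short steps, Python scripts to look and compute and a shell command to move; the robot and the scene stay as the last step left them, time stands still between calls to the robot, and variables do not carry over. Pictures are saved under pics/ and viewed, at most 10 in all, crops included, and the job is handed in when it is done.

```bash
mkdir -p pics; python3 - <<'E'
from station import arm, eyes
import cv2
o=arm.get_obs();print(o, arm.grip_point_offset)
for n in("top","scene"):
    cv2.imwrite(f"pics/{n}0.png",eyes.snapshot(n)[:,:,::-1]);print(eyes.calibration(n))
E
```

```text
{'time': 0.0, 'joints': array([ 1.33297995e+00,  3.14227556e-01, -4.80953302e-02,  1.21020817e+00,
       -1.38311053e-05,  1.57083915e+00]), 'qd': array([-1.33211456e-03, -7.59495869e-04,  2.22235816e-03,  8.80960898e-04,
        6.85469714e-06, -7.55451215e-04]), 'joint_torque': array([ 1.10738631e-04, -5.39584315e+01,  3.39755094e+01,  1.90494518e-02,
       -1.64876960e-04,  5.17663821e-06]), 'tcp_pos': array([0.14120103, 0.5824827 , 0.19882658]), 'orientation': array([-3.72725254e-01, -3.11920928e+00,  2.70807546e-03]), 'wrist_force': array([-0.56235674, -0.04669024,  0.43159076]), 'torque': array([-0.05286594,  0.00964278,  0.01510421]), 'gripper_force': 0.0, 'gripper_width': 0.08568181857796395} 0.0187
{'K': array([[555.57436208,   0.        , 316.27166242],
       [  0.        , 555.57436208, 244.85748055],
       [  0.        ,   0.        ,   1.        ]]), 'world_to_cam': array([[-0.01996025, -0.99977846, -0.00667942, -0.05731116],
       [-0.99238712,  0.02062387, -0.12141851,  0.67459469],
       [ 0.12152936,  0.00420502, -0.99257893,  1.24251128],
       [ 0.        ,  0.        ,  0.        ,  1.        ]])}
{'K': array([[592.08048617,   0.        , 322.83692749],
       [  0.        , 592.08048617, 235.37574194],
       [  0.        ,   0.        ,   1.        ]]), 'world_to_cam': array([[ 0.67929733, -0.73372618, -0.01417851, -0.49193677],
       [-0.60656086, -0.55048043, -0.57363336,  0.4229503 ],
       [ 0.41308482,  0.39826774, -0.81898946,  1.32174997],
       [ 0.        ,  0.        ,  0.        ,  1.        ]])}
```

View pics/top0.png

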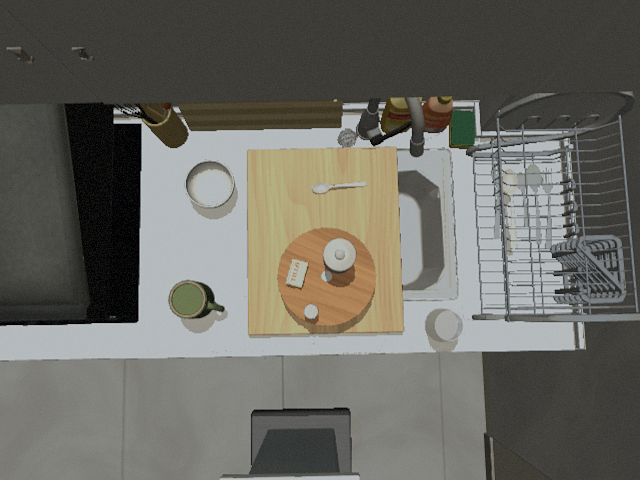

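View pics/scene0.png

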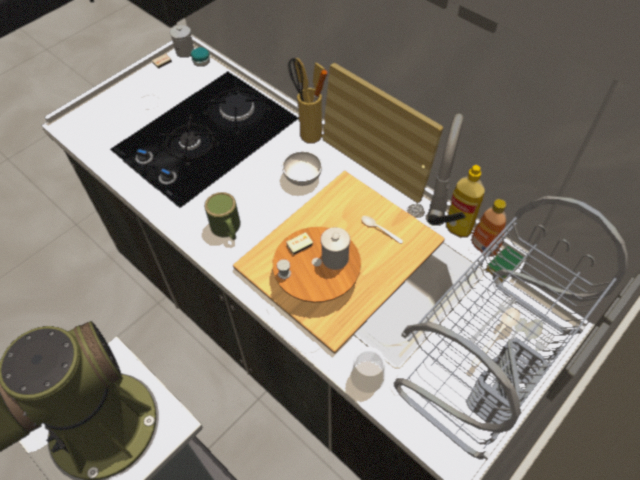

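Top view: knob top at about (311,312), canister lid (339,253), platter centre about (327,277), label block (297,273), mug (190,300), glass (447,325). The scene view agrees. The knob moves image-down and right when turned anticlockwise.

```bash
cat > h.py <<'E'
import numpy as np,cv2
from station import arm,eyes
from scipy.spatial.transform import Rotation as R
def ray(c,uv,z):
    T=c["world_to_cam"];d=T[:3,:3].T@np.linalg.solve(c["K"],[*uv,1]);o=-T[:3,:3].T@T[:3,3]
    return o+d*(z-o[2])/d[2]
E
python3 - <<'E'
from h import *
im=cv2.imread("pics/top0.png");c=eyes.calibration("top")
hsv=cv2.cvtColor(im,cv2.COLOR_BGR2HSV)
print(hsv[300,340],hsv[200,280],hsv[312,311])
p=hsv[300,340].astype(int)
m=((abs(hsv[...,0].astype(int)-p[0])<5)&(hsv[...,1]>p[1]-35)).astype(np.uint8);m[:225]=0;m[330:]=0;m[:,:270]=0;m[:,385:]=0
cs=max(cv2.findContours(m,0,1)[0],key=cv2.contourArea)
h=cv2.convexHull(cs);print(e:=cv2.fitEllipse(h));C=ray(c,e[0],.08)
g=hsv[298:326,298:326];mk=(g[...,1]<70)&(g[...,2]>90);y,x=np.nonzero(mk);k=(x.mean()+298,y.mean()+298)
K=ray(c,k,.119);print("axis",C,"knob",k,K,"r",np.hypot(*(K-C)[:2]),"ang",np.arctan2(*(K-C)[1::-1]))
print("can",ray(c,(339,253),.19))
print(R.from_rotvec(arm.get_obs()["orientation"]).as_matrix().round(3))
E
```

```text
[ 16 129 176] [ 22  77 181] [ 45  11 186]
((326.9020690917969, 280.2474060058594), (98.95960235595703, 108.02054595947266), 171.8052520751953)
axis [ 0.58881819 -0.09323578  0.08      ] knob (np.float64(310.55172413793105), np.float64(311.2183908045977)) [ 0.52111183 -0.05629417  0.119     ] r 0.07712868163446611 ang 2.6421222045483352
can [ 0.63737792 -0.11759268  0.19      ]
[[-0.972  0.236 -0.   ]
 [ 0.236  0.972 -0.002]
 [-0.    -0.002 -1.   ]]
```

```bash
python3 -m jog '{"delta_pos":[[20,-33,0],[60,-100,0],[100,-168,0],[140,-236,0],[180,-303,0],[220,-371,0],[260,-438,0],[300,-506,0],[335,-565,0],[360,-607,0],[373,-629,0],[379,-639,0],[379,-639,0],[379,-639,0],[379,-639,0],[379,-639,0],[379,-639,0],[379,-639,0],[379,-639,0],[379,-639,0]],"twist":[[0,0,-0.02],[0,0,-0.04],[0,0,-0.07],[0,0,-0.1],[0,0,-0.13],[0,0,-0.16],[0,0,-0.19],[0,0,-0.21],[0,0,-0.23],[0,0,-0.25],[0,0,-0.25],[0,0,-0.25],[0,0,-0.25],[0,0,-0.25],[0,0,-0.25],[0,0,-0.25],[0,0,-0.25],[0,0,-0.25],[0,0,-0.25],[0,0,-0.25]],"grip":[60,60,60,60,60,60,60,60,60,60,60,60,60,60,60,60,60,60,60,60]}'
python3 - <<'E'
from h import *
o=arm.get_obs();print(o["time"],o["tcp_pos"],o["joints"],o["wrist_force"],R.from_rotvec(o["orientation"]).as_matrix().round(3))
c=eyes.calibration("wrist");im=eyes.snapshot("wrist");cv2.imwrite("pics/w1.png",im[:,:,::-1])
np.savez("w1.npz",**c)
T=c["world_to_cam"]
for P in ([.521,-.056,.119],[.594,-.095,.08]):
    p=c["K"]@(T[:3,:3]@P+T[:3,3]);print(p[:2]/p[2])
E
```

```text
time: 1.77
tcp_pos: [0.5205, -0.0576, 0.1989]
orientation: [-0.764, -3.046, 0.0]
wrist_force: [-0.8, -0.1, -0.8]
gripper_width: 0.0602
gripper_force: 0.0
1.7667 [ 0.52051685 -0.05758764  0.19887741] [-1.10289426e-01  1.71876457e-01 -2.31162577e-01  1.16916359e+00
  1.47408901e-04  3.81039530e-01] [-0.77282924 -0.10623831 -0.80276639] [[-0.882  0.472 -0.001]
 [ 0.472  0.882  0.   ]
 [ 0.001 -0.    -1.   ]]
[322.0494683  237.72057061]
[321.72515812 312.15622782]
```

View pics/w1.png

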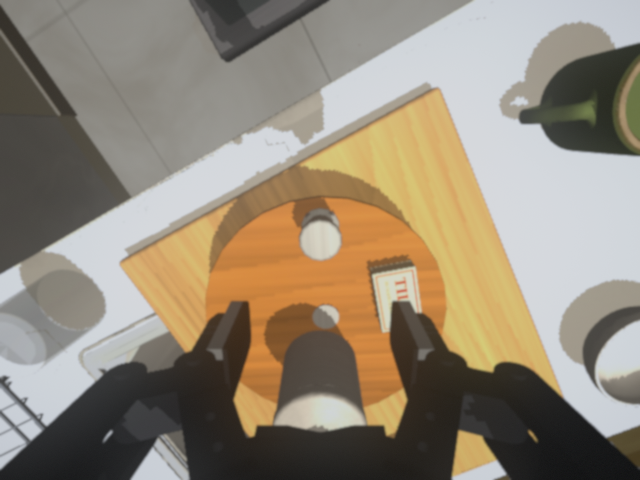

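The wrist view shows the knob's top disc centred at (320,241), the hub disc at (326,317), the canister at the bottom centre, and the label block at (396,295), clear of the fingers.

```bash
python3 - <<'E'
from h import *
c=dict(np.load("w1.npz"))
K=ray(c,(320.5,240.5),.121);A=ray(c,(326,317),.081);d=(K-A)[:2];print(K,A,np.hypot(*d),np.arctan2(d[1],d[0]))
E
```

```text
[ 0.52180115 -0.05772298  0.121     ] [ 0.59970837 -0.09363273  0.081     ] 0.08578487498173093 2.709686895752805
```

```bash
python3 -m jog '{"delta_pos":[[1,0,-15],[1,0,-40],[1,0,-65],[1,0,-88],[1,0,-103],[1,0,-110],[1,0,-113],[1,0,-114],[1,0,-114],[1,0,-114]],"twist":[[0,0,0.04],[0,0,0.04],[0,0,0.04],[0,0,0.04],[0,0,0.04],[0,0,0.04],[0,0,0.04],[0,0,0.04],[0,0,0.04],[0,0,0.04]],"grip":[52,52,52,52,52,52,52,50,46,42]}'
python3 - <<'E'
from h import *
cv2.imwrite("pics/w2.png",eyes.snapshot("wrist")[:,:,::-1])
E
```

```text
time: 2.65
tcp_pos: [0.5222, -0.0557, 0.0869]
orientation: [0.697, 3.061, 0.0]
wrist_force: [-1.5, -0.3, 0.5]
gripper_width: 0.0419
gripper_force: 0.0
```

View pics/w2.png

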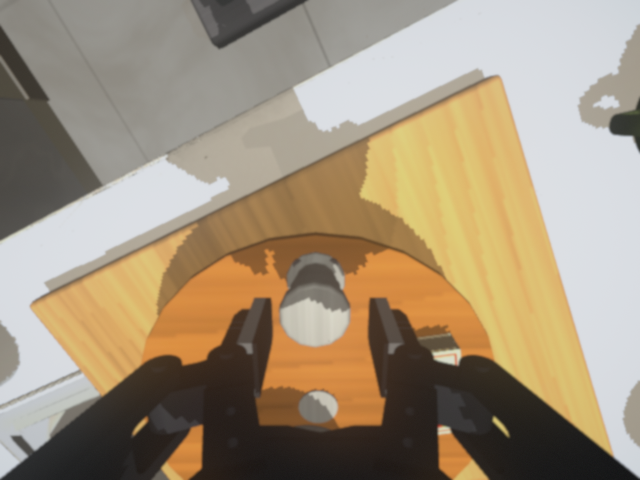

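Fingers' inner faces are at columns 271 and 370 (mid 320), knob top at 279–350 (mid 315): the knob is about 2 mm towards -y. I'll shift and close stepwise.

```bash
python3 -m jog '{"delta_pos":[[-1,-2,-1],[-1,-2,-2],[-1,-2,-2],[-1,-2,-2],[-1,-2,-2]],"twist":[[0,0,0],[0,0,0],[0,0,0],[0,0,0],[0,0,0]],"grip":[40,38,36,33,31]}'; python3 -m jog '{"delta_pos":[[0,0,0],[0,0,0],[0,0,0]],"twist":[[0,0,0],[0,0,0],[0,0,0]],"grip":[30,29,28]}'
```

```text
time: 3.12
tcp_pos: [0.5204, -0.0579, 0.0839]
orientation: [0.698, 3.063, 0.0]
wrist_force: [-1.1, 0.5, 2.2]
gripper_width: 0.0309
gripper_force: 5.4
time: 3.37
tcp_pos: [0.5204, -0.0579, 0.0841]
orientation: [0.697, 3.063, 0.0]
wrist_force: [-1.2, -0.1, 5.0]
gripper_width: 0.0291
gripper_force: 37.5
```

```bash
python3 -m jog '{"delta_pos":[[0,0,0],[0,0,0],[0,0,1]],"twist":[[0,0,0],[0,0,0],[0,0,0]],"grip":[27,26,26]}'; python3 -m jog '{"delta_pos":[[0,0,1],[0,0,2],[0,0,3],[0,0,3]],"twist":[[0,0,0],[0,0,0],[0,0,0],[0,0,0]],"grip":[25,24,24,24]}'
```

```text
time: 3.62
tcp_pos: [0.5203, -0.0579, 0.0846]
orientation: [0.697, 3.063, -0.0]
wrist_force: [1.6, 0.3, -6.8]
gripper_width: 0.0273
gripper_force: 59.5
time: 3.95
tcp_pos: [0.5203, -0.0579, 0.0875]
orientation: [-0.697, -3.063, 0.0]
wrist_force: [2.3, 0.4, -6.2]
gripper_width: 0.0277
gripper_force: 59.5
```

Spring load (~6 N) is carried; lift on to about 12.5 mm.

```bash
python3 -m jog '{"delta_pos":[[0,0,2],[0,0,4],[0,0,6],[0,0,8],[0,0,9],[0,0,9],[0,0,9]],"twist":[[0,0,0],[0,0,0],[0,0,0],[0,0,0],[0,0,0],[0,0,0],[0,0,0]],"grip":[24,24,24,24,24,24,24]}'
python3 - <<'E'
from h import *
import math
A=np.array([.598,-.0945]);K=np.array([.5211,-.0575])
a0=math.atan2(*(K-A)[::-1]);print(a0)
for t in np.arange(0.05,1.11,.05):
    r=R.from_euler('z',t).as_matrix()[:2,:2]@(K-A)+A-K;print(round(t,2),(r*1000).round(1))
E
```

```text
time: 4.53
tcp_pos: [0.5203, -0.0579, 0.0967]
orientation: [0.698, 3.063, 0.0]
wrist_force: [2.6, -0.2, -7.3]
gripper_width: 0.0274
gripper_force: 59.6
2.6931430357678323
0.05 [-1.8 -3.9]
0.1 [-3.3 -7.9]
0.15 [ -4.7 -11.9]
0.2 [ -5.8 -16. ]
0.25 [ -6.8 -20.2]
0.3 [ -7.5 -24.4]
0.35 [ -8.  -28.6]
0.4 [ -8.3 -32.9]
0.45 [ -8.4 -37.1]
0.5 [ -8.3 -41.4]
0.55 [ -8.  -45.7]
0.6 [ -7.5 -49.9]
0.65 [ -6.7 -54.1]
0.7 [ -5.8 -58.2]
0.75 [ -4.6 -62.3]
0.8 [ -3.2 -66.4]
0.85 [ -1.7 -70.4]
0.9 [  0.1 -74.2]
0.95 [  2.1 -78. ]
1.0 [  4.2 -81.7]
1.05 [  6.5 -85.3]
1.1 [  9.  -88.8]
```

```bash
python3 -m jog '{"delta_pos":[[-0.5,-1,0],[-1.8,-3.9,0],[-2.6,-5.9,0],[-3.3,-7.9,0],[-4,-9.9,0],[-4.7,-11.9,0],[-5.3,-14,0],[-5.8,-16,0],[-5.8,-16,0]],"twist":[[0,0,0.015],[0,0,0.05],[0,0,0.075],[0,0,0.1],[0,0,0.125],[0,0,0.15],[0,0,0.175],[0,0,0.2],[0,0,0.2]],"grip":[24,24,24,24,24,24,24,24,24]}'
```

```text
time: 5.28
tcp_pos: [0.5147, -0.0743, 0.0967]
orientation: [0.387, 3.117, -0.0]
wrist_force: [3.7, -0.6, -7.9]
gripper_width: 0.0278
gripper_force: 59.7
```

```bash
python3 -m jog '{"delta_pos":[[-0.5,-2,0],[-1,-4.2,0],[-1.4,-6.3,0],[-1.7,-8.4,0],[-2,-10.5,0],[-2.2,-12.6,0],[-2.4,-14.8,0],[-2.5,-16.9,0],[-2.6,-19,0],[-2.6,-21.1,0],[-2.6,-23.3,0],[-2.5,-25.4,0],[-2.5,-25.4,0],[-2.5,-25.4,0]],"twist":[[0,0,0.025],[0,0,0.05],[0,0,0.075],[0,0,0.1],[0,0,0.125],[0,0,0.15],[0,0,0.175],[0,0,0.2],[0,0,0.225],[0,0,0.25],[0,0,0.275],[0,0,0.3],[0,0,0.3],[0,0,0.3]],"grip":[24,24,24,24,24,24,24,24,24,24,24,24,24,24]}'
python3 - <<'E'
from h import *
cv2.imwrite("pics/w3.png",eyes.snapshot("wrist")[:,:,::-1])
E
```

```text
time: 6.45
tcp_pos: [0.5126, -0.0994, 0.0969]
orientation: [-0.08, 3.14, -0.0]
wrist_force: [4.8, -1.4, -8.1]
gripper_width: 0.0279
gripper_force: 59.7
```

View pics/w3.png

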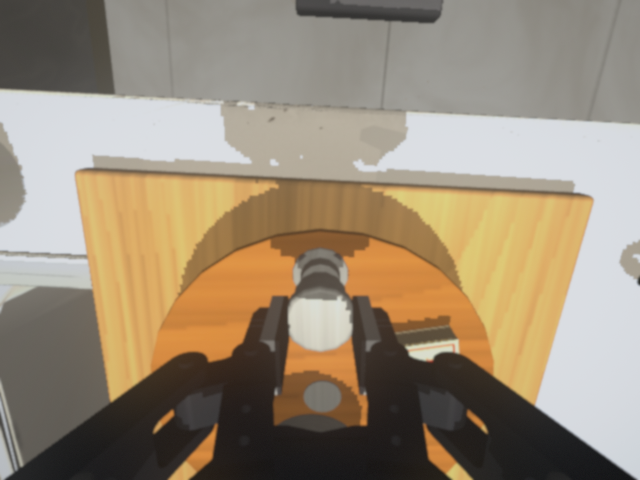

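Still seated in the fingers, platter turned ~0.5 rad, block and hub as expected. Lower close to the ring, then open to a loose cage.

```bash
python3 -m jog '{"delta_pos":[[0,0,-1],[0,0,-2],[0,0,-3],[0,0,-3]],"twist":[[0,0,0],[0,0,0],[0,0,0],[0,0,0]],"grip":[24,24,24,24]}'; python3 -m jog '{"delta_pos":[[0,0,0],[0,0,0],[0,0,0],[0,0,0],[0,0,0],[0,0,0]],"twist":[[0,0,0],[0,0,0],[0,0,0],[0,0,0],[0,0,0],[0,0,0]],"grip":[26,28,30,32,34,34]}'
```

```text
time: 6.83
tcp_pos: [0.5127, -0.0994, 0.0937]
orientation: [-0.081, 3.14, -0.001]
wrist_force: [5.7, -1.3, -8.4]
gripper_width: 0.0272
gripper_force: 59.8
time: 7.33
tcp_pos: [0.5116, -0.0992, 0.0941]
orientation: [0.081, -3.14, 0.0]
wrist_force: [1.3, -0.3, -0.3]
gripper_width: 0.0339
gripper_force: 0.0
```

```bash
python3 -m jog '{"delta_pos":[[0.1,-2,0],[0.2,-4,0],[0.5,-6.2,0],[0.8,-8.5,0],[0.8,-8.5,0]],"twist":[[0,0,0.025],[0,0,0.05],[0,0,0.075],[0,0,0.1],[0,0,0.1]],"grip":[34,34,34,34,34]}'
```

```text
time: 7.75
tcp_pos: [0.5127, -0.1065, 0.094]
orientation: [-0.24, 3.132, 0.005]
wrist_force: [0.5, 4.7, 1.8]
gripper_width: 0.0339
gripper_force: 2.5
```

```bash
python3 -m jog '{"delta_pos":[[0.2,-1,0],[0.4,-2,0],[0.6,-3,0],[0.8,-4,0],[0.8,-4,0]],"twist":[[0,0,0.012],[0,0,0.024],[0,0,0.036],[0,0,0.048],[0,0,0.048]],"grip":[34,34,34,34,34]}'
```

```text
time: 8.17
tcp_pos: [0.5134, -0.1103, 0.0939]
orientation: [-0.314, 3.126, 0.005]
wrist_force: [-1.3, 5.2, 1.9]
gripper_width: 0.0338
gripper_force: 2.7
```

```bash
python3 -m jog '{"delta_pos":[[0.2,-1,0],[0.4,-2,0],[0.7,-3,0],[1,-4,0],[1,-4,0]],"twist":[[0,0,0.012],[0,0,0.024],[0,0,0.036],[0,0,0.048],[0,0,0.048]],"grip":[34,34,34,34,34]}'
```

```text
time: 8.58
tcp_pos: [0.5143, -0.1143, 0.0939]
orientation: [-0.389, 3.117, 0.005]
wrist_force: [0.4, 5.1, 0.8]
gripper_width: 0.0341
gripper_force: 2.7
```

```bash
python3 -m jog '{"delta_pos":[[0.3,-1,0],[0.6,-2,0],[0.9,-3,0],[1.2,-4,0],[1.2,-4,0]],"twist":[[0,0,0.012],[0,0,0.024],[0,0,0.036],[0,0,0.048],[0,0,0.048]],"grip":[34,34,34,34,34]}'
```

```text
time: 9.0
tcp_pos: [0.5154, -0.1183, 0.0939]
orientation: [0.464, -3.107, -0.005]
wrist_force: [-0.4, 5.3, 2.5]
gripper_width: 0.0339
gripper_force: 2.8
```

```bash
python3 -m jog '{"delta_pos":[[0.3,-1,0],[0.7,-2,0],[1,-3,0],[1.3,-3.9,0],[1.3,-3.9,0]],"twist":[[0,0,0.012],[0,0,0.024],[0,0,0.036],[0,0,0.048],[0,0,0.048]],"grip":[34,34,34,34,34]}'
```

```text
time: 9.42
tcp_pos: [0.5166, -0.1222, 0.0939]
orientation: [0.538, -3.095, -0.005]
wrist_force: [-0.3, 5.1, 2.4]
gripper_width: 0.034
gripper_force: 2.8
```

```bash
python3 -m jog '{"delta_pos":[[0.4,-1,0],[0.8,-2,0],[1.2,-2.9,0],[1.5,-3.8,0],[1.5,-3.8,0]],"twist":[[0,0,0.012],[0,0,0.024],[0,0,0.036],[0,0,0.048],[0,0,0.048]],"grip":[34,34,34,34,34]}'
```

```text
time: 9.83
tcp_pos: [0.518, -0.1259, 0.0939]
orientation: [0.613, -3.081, -0.005]
wrist_force: [-1.4, 6.0, 2.5]
gripper_width: 0.034
gripper_force: 2.8
```

```bash
python3 -m jog '{"delta_pos":[[0.4,-1,0],[0.8,-2,0],[1.2,-2.9,0],[1.6,-3.8,0],[1.6,-3.8,0]],"twist":[[0,0,0.012],[0,0,0.024],[0,0,0.036],[0,0,0.048],[0,0,0.048]],"grip":[34,34,34,34,34]}'
```

```text
time: 10.25
tcp_pos: [0.5196, -0.1297, 0.0939]
orientation: [0.686, -3.066, -0.005]
wrist_force: [-0.7, 5.8, 2.4]
gripper_width: 0.0338
gripper_force: 2.8
```

```bash
python3 -m jog '{"delta_pos":[[0.4,-0.9,0],[0.9,-1.8,0],[1.3,-2.7,0],[1.8,-3.6,0],[1.8,-3.6,0]],"twist":[[0,0,0.012],[0,0,0.024],[0,0,0.036],[0,0,0.048],[0,0,0.048]],"grip":[34,34,34,34,34]}'
```

```text
time: 10.67
tcp_pos: [0.5214, -0.1332, 0.0939]
orientation: [0.76, -3.048, -0.005]
wrist_force: [-0.6, 6.2, 1.9]
gripper_width: 0.0339
gripper_force: 2.8
```

```bash
python3 -m jog '{"delta_pos":[[0.5,-0.9,0],[1,-1.8,0],[1.5,-2.7,0],[1.9,-3.6,0],[1.9,-3.6,0]],"twist":[[0,0,0.012],[0,0,0.024],[0,0,0.036],[0,0,0.048],[0,0,0.048]],"grip":[34,34,34,34,34]}'
```

```text
time: 11.08
tcp_pos: [0.5233, -0.1369, 0.0938]
orientation: [0.833, -3.029, -0.005]
wrist_force: [-0.7, 5.5, 1.5]
gripper_width: 0.0339
gripper_force: 2.7
```

```bash
python3 - <<'E'
from h import *
cv2.imwrite("pics/w4.png",eyes.snapshot("wrist")[:,:,::-1])
E
```

```text
(no output)
```

View pics/w4.png

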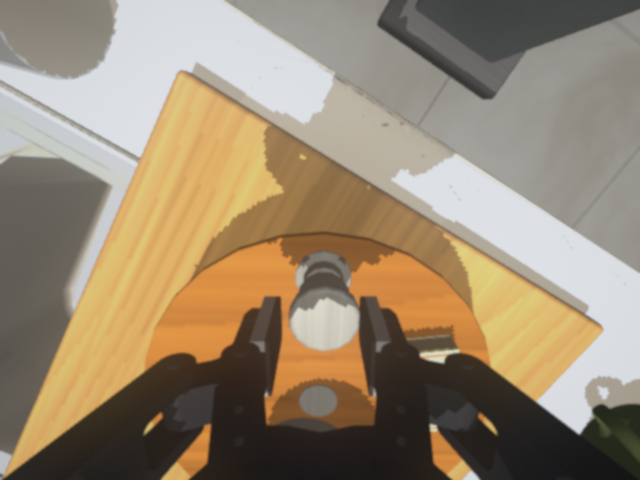

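Knob (290–360, 315) is carried by the right finger, still riding the ring. Carry on.

```bash
python3 -m jog '{"delta_pos":[[0.5,-0.9,0],[1,-1.8,0],[1.5,-2.6,0],[2,-3.5,0],[2,-3.5,0]],"twist":[[0,0,0.012],[0,0,0.024],[0,0,0.036],[0,0,0.048],[0,0,0.048]],"grip":[34,34,34,34,34]}'
```

```text
time: 11.55
tcp_pos: [0.5253, -0.1416, 0.0936]
orientation: [0.904, -3.008, -0.001]
wrist_force: [-0.1, -0.2, 0.4]
gripper_width: 0.0338
gripper_force: 0.0
```

```bash
python3 - <<'E'
from h import *
cv2.imwrite("pics/w5.png",eyes.snapshot("wrist")[:,:,::-1])
E
```

```text
(no output)
```

View pics/w5.png

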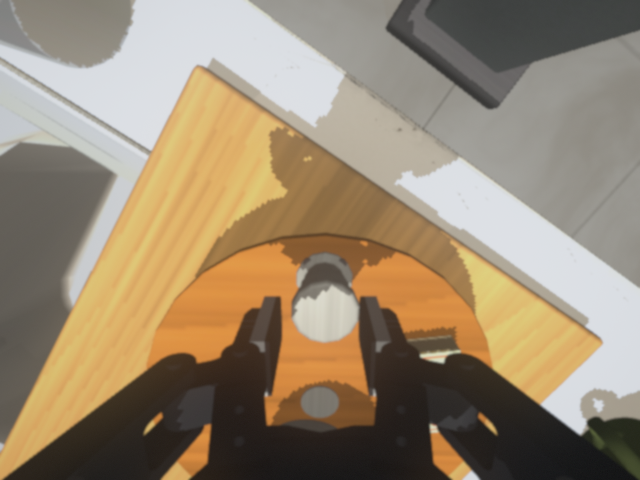

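The knob's top disc is smaller and nearer the sleeve (292–358, bottom edge 342 vs 350 before): it has dropped. Confirm the lock with a small gentle push.

```bash
python3 -m jog '{"delta_pos":[[0.5,-0.9,0],[1,-1.7,0],[1,-1.7,0]],"twist":[[0,0,0.012],[0,0,0.024],[0,0,0.024]],"grip":[34,34,34]}'
```

```text
time: 11.85
tcp_pos: [0.5271, -0.1442, 0.0939]
orientation: [-0.941, 2.997, -0.001]
wrist_force: [-0.5, 0.5, 0.6]
gripper_width: 0.0339
gripper_force: 0.0
```

```bash
python3 -m jog '{"delta_pos":[[0.6,-0.9,0],[1.2,-1.7,0],[1.2,-1.7,0]],"twist":[[0,0,0.012],[0,0,0.024],[0,0,0.024]],"grip":[34,34,34]}'
```

```text
time: 12.1
tcp_pos: [0.5283, -0.1457, 0.0937]
orientation: [-0.977, 2.986, -0.0]
wrist_force: [0.3, 0.5, -0.1]
gripper_width: 0.0342
gripper_force: 0.0
```

```bash
python3 - <<'E'
from h import *
im=eyes.snapshot("wrist")[:,:,::-1];cv2.imwrite("pics/w6.png",im)
a=[cv2.imread(f"pics/w{i}.png")[220:440,220:420] for i in(4,5,6)]
cv2.imwrite("pics/cmp.png",cv2.resize(np.hstack(a),(798,292)))
E
```

```text
(no output)
```

View pics/cmp.png

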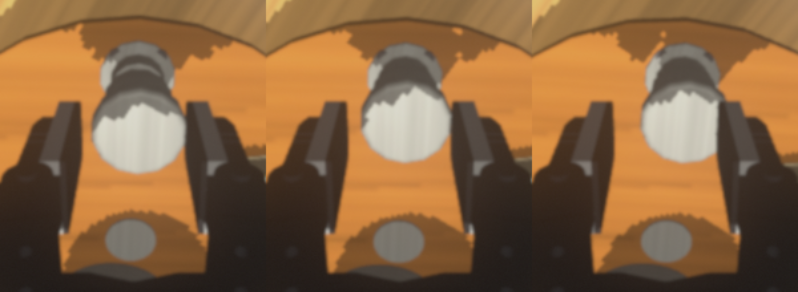

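The knob lost contact and stays put while the hand moves on, dropped lower (no ring visible between sleeve and knob): it's locked. Re-centre, open, lift away, and verify the height.

```bash
python3 -m jog '{"delta_pos":[[-1,1.5,0],[-2,3,0],[-2,3,0],[-2,3,0],[-2,3,10],[-2,3,30],[-2,3,55],[-2,3,80],[-2,3,105],[-2,3,115],[-2,3,115],[-2,3,115],[-2,3,115]],"twist":[[0,0,0],[0,0,0],[0,0,0],[0,0,0],[0,0,0],[0,0,0],[0,0,0],[0,0,0],[0,0,0],[0,0,0],[0,0,0],[0,0,0],[0,0,0]],"grip":[36,42,50,56,56,56,56,56,56,56,56,56,56]}'
python3 - <<'E'
from h import *
c=eyes.calibration("wrist");im=eyes.snapshot("wrist")[:,:,::-1];cv2.imwrite("pics/w7.png",im);np.savez("w7.npz",**c)
cv2.imwrite("pics/top7.png",eyes.snapshot("top")[:,:,::-1])
t=cv2.imread("pics/top7.png")
cv2.imwrite("pics/c7.png",np.hstack([cv2.resize(im[180:400,200:440],(480,440)),cv2.resize(t[225:335,265:345],(320,440))]))
E
```

```text
time: 13.23
tcp_pos: [0.5253, -0.1422, 0.2073]
orientation: [0.976, -2.984, -0.002]
wrist_force: [0.7, 0.5, -0.5]
gripper_width: 0.0558
gripper_force: 0.0
```

View pics/c7.png

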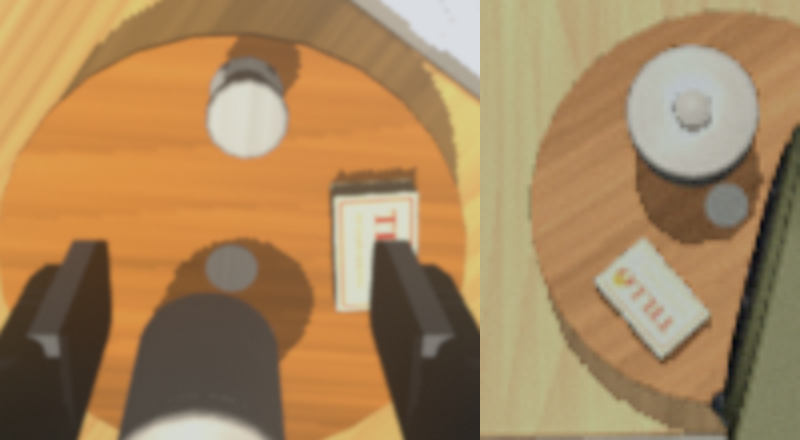

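```bash
python3 - <<'E'
from h import *
c=dict(np.load("w7.npz"))
A=ray(c,(315.5,314),.081);print(A)
for z in(.121,.125,.129):
    K=ray(c,(323.2,239),z);d=(K-A)[:2];print(z,K,np.hypot(*d),np.arctan2(d[1],d[0])%6.283-2.70)
E
```

```text
[ 0.59893445 -0.09324967  0.081     ]
0.121 [ 0.52593166 -0.13865345  0.121     ] 0.08597040824819921 0.9978072946251175
0.125 [ 0.52495868 -0.13942187  0.125     ] 0.08720256598648907 0.9993972516079075
0.129 [ 0.52398569 -0.14019029  0.129     ] 0.08843493802645191 1.0009428991855804
```

```bash
python3 -c "from station import arm;print(arm.sign_off())"
```

```text
the job is handed in; nothing more can be done
None
```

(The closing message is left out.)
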